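# Gauge the post socket of a ski vise and lock the reading

## Robot

A 7-joint arm with a two-finger parallel gripper is mounted at the origin on the work surface. World frame = base frame: x ahead of the robot, y to its left, z up, the work surface at z = 0. Lengths are in m, angles in rad, forces in N, time in s.
With the tool pointing down it reaches from about 0.4 to 0.85 m from the base axis. Payload 4.5 kg.
Tool frame: the origin (TCP) lies on the centre line of the jaws, within the pads' length; the fingertips stand 17 mm ahead of it and the grasp point (between the pads) lies 2 mm behind it; z points along the fingers, y is the line along which they close (so a half turn about z gives the same grasp; the last joint's range is limited). The gripper opens to 88 mm and grips with 3 to 60 N. Pads are 18 mm wide; open, the fingers measure 123 mm over their backs; the gripper's body (75 mm by 187 mm) begins 45 mm behind the grasp point.
Start: joints at [1.24, 0.689, -0.195, 1.565, 0.157, 0.902, -0.215], TCP at [0.223, -0.584, 0.256] pointing down, gripper open.
Joint ranges: [-3.01, 3.01], [-0.46, 2.08], [-1.47, 1.51], [0.13, 2.56], [-1, 4.14], [0.04, 2.09], [-2.66, 2.66]. Speed limits (rad/s): [2.57, 2.57, 3.14, 3.14, 3.14, 3.14, 3.14].

## Interface

Orientations are given as [roll, pitch, yaw] about the fixed x, y, z axes, in that order (R = Rz(yaw) Ry(pitch) Rx(roll)).
In Python, from rig import bot, claw, kinematics, cams, ticket gives the robot as it stands. Calls block until the motion is done:
- bot.move_to(position, orientation): joint-space move of the TCP to a pose.
- bot.servo_line(position, ori=None, feed=0.15, guard=None): straight line of the TCP; ori=None keeps the orientation; feed is the mean speed in m/s. With guard (N) it stops when the force on the tool has changed by that much, and returns True; else False.
- bot.set_joints(angles): joint-space move.
- claw.gripper_open() and claw.clamp(): open the fingers fully, or close them until they stop; the grip force is fixed at half the most.
- bot.dwell(seconds).
- kinematics.ik(position, orientation): joint angles nearest the present ones, or None.
- bot.read_state(): the state.
- cams.camera(name): name is "side" or "top" or "wrist"; returns the picture (384x512x3 uint8, blue, green, red); there is no depth.
- cams.camera_params(name): a dict with "fx", "fy", "cx", "cy" (pixels), "k1" (the pictures are not rectified: a ray, as slopes to the right and down, at radius r is drawn at 1 + k1 r^2 times it, then the intrinsics apply), "R" (3x3) and "t" (3): a world point X has camera coordinates R X + t. Camera axes: x right, y down, z forward; pixel columns grow to the right and rows downward; lengths in m; the calibration is good to about 2 mm. A picture is of the moment at which its call begins: read the wrist's pose just before it. camera_params takes no time and is no camera call; for the wrist camera it gives the pose at the moment of the call.
A pose or a line that the arm cannot do raises bot.Unreachable and nothing moves.
- ticket.finish_job(): hands the job in; it is judged then, once.
The state is a dict: "t": time; "joint_positions": joint angles; "qd": joint speeds; "joint_efforts": joint torques, N m; "position": TCP position; "tcp_rot": TCP orientation; "force": force on the tool from outside, world axes, zero at the start; "torque": the same for the moment, N m; "gripper_width": finger opening in m; "finger_force": force on a finger pad.
Only numpy, scipy, OpenCV 4.12 (cv2) and the standard library are available. Lean on these libraries where they do the work, as an engineer would, in place of code of your own. Each camera call takes 0.05 s, during which the arm holds its last target. There are 200 camera calls.

## Task

Measure how deep the post socket of the aluminium vise foot is: slide the gauge's red head along its bridge until the brass probe hangs over the socket, then press the yellow knob down until the probe's sprung tip rests on the bottom of the socket. Press gently, without driving the tip hard home, and while still holding it down there turn the yellow knob clockwise to its stop to lock the slide, then let go so that the gauge stays locked with the tip resting on the bottom. Leave the brush, the wax bar and the scraper where they lie.

Things in the scene. Friction and masses are not known exactly. Their poses are not given: they have to be found in the camera images.
- stand: fixed stand of a bench depth gauge: steel bridge bar along its y axis, 360 mm long, its top 145 mm above the table, on two blue posts, a dark clamp rail hanging under it. Origin on the table midway between the posts, 62 mm in front of the bar's centre line (x away from the robot at yaw 0, y along the bar, z up). The probe's axis stays in the plane x = 0 of this frame.
- head (a joint): place of the red head along the bridge in m: 0 = middle, grows along the stand's +y, range -0.07 to 0.07. It carries quill, knob and probe, moves against about 2 N of friction (the held knob can pull it along) and stays where it is left. Its top is 160 mm above the table; the knob's underside never comes below 165 mm.
- quill (a joint): how far the quill (upright round steel bar, 20 mm thick, in the head) is lowered in m: 0 = fully up, as at the start, 0.08 = fully down. The held knob pushes it down. A spring lifts it with a net 2.4 to 3.2 N, friction adds 1 N; let go unlocked it rises right up again.
- knob_grip (a point): where to grip the yellow lock knob, on the vertical axis of quill and probe. The knob, on top of the quill, is an upright flat bar 50 mm long (its x axis), 12 mm wide (its y axis), 34 mm tall; this point is 12 mm below its top, 22 mm above its underside. Grip it from above across the 12 mm. A round collar, 25 mm wide, sits 5 mm below its underside.
- lock (a joint): angle of the yellow knob in rad: 0 = open (knob bar along the stand's x axis), grows clockwise seen from above, stop at 1.4; starts at 0 to 0.2. From about 0.45 on a cam presses on the clamp rail and turning gets stiffer (up to 0.25 N m); from 1.1 to the stop it is locked: quill and head stay put when let go.
- probe: brass probe under the quill, a rod 8 mm thick, about 55 mm of it showing. Origin at the tip, z up. It is sprung in the quill: it yields upwards by up to 4 mm, beginning at 1.5 N, 2 N more per mm, 9.5 N at 4 mm; then it is rigid. At the start its tip is 25 mm above the mouth of the socket.
- probe_tip (a point): the lowest point of the probe, 182 mm below knob_grip when the tip is not pressed in (less as it yields)
- foot: the vise foot, an aluminium block 80 x 90 x 60 mm (x, y, z) bolted to the bench under the bridge. Origin at the centre of its underside, z up. Never moves.
- socket_mouth (a point): centre of the socket's mouth, in the top face of the vise foot, 60 mm above the table. The socket is a round upright hole of 28 mm diameter about the block's centre; its flat bottom is somewhere 20 to 48 mm below the mouth, different each time, to be found by feel.
- brush_mid (a point): centre of a wooden wax brush, 130 x 55 x 40 mm, lying on the bench; leave alone
- wax_mid (a point): centre of a violet wax bar, 100 x 45 x 26 mm, lying on the bench; leave alone
- scraper_mid (a point): centre of a dark plastic scraper plate, 60 x 140 x 5 mm, lying on the bench; leave alone

How it is judged:
On the way, in this order (a step that is already met when the one before it is completed fails the run):
1. the probe is inside the socket, its tip at least 10 mm below the mouth (horizontal distance between probe_tip and socket_mouth below 0.009 m and z of probe_tip in the frame of foot below 0.05 m), for 0.05 s.
2. with the lock still open, the probe's tip rests on the bottom of the socket (all of step 1 and contact force between probe and foot above 1 N and value of joint lock below 0.45 rad), for 0.2 s.
3. the knob is turned to lock while the tip rests on the bottom (all of step 1 and contact force between probe and foot above 1 N and value of joint lock above 1.1 rad), for 0.2 s.
At the end, for the whole second after the job is handed in: The knob is turned to lock (over 1.1 rad), the probe's tip is inside the socket (at least 10 mm below the mouth, within 9 mm of the axis) and rests on the bottom with 1 to 9 N, and stays so with the knob let go (all of step 3 and contact force between probe and foot below 9 N); the robot touches nothing.
It fails at once if the probe is driven hard against the vise foot (over 15 N) (contact force between probe and foot above 15 N).
It fails at once if the brush, the wax bar or the scraper is shifted by more than 20 mm (distance of any of brush_mid, wax_mid, scraper_mid from where it was at the start of the episode above 0.02 m).
It also fails if it takes over 70 s, if anything falls off the work surface, if the arm or the gripper's body presses on something with over 40 N, if the wrist force passes 120 N, or if a joint passes its speed limit or range.

## Working session

There is one attempt and no reset: what is moved stays moved. The work goes in short steps, each a Python script; the robot and the scene stay as the last script left them, time stands still between calls to the robot, and variables do not carry over. Pictures are saved under pics/ and viewed, at most 10 in all, crops included, and the job is handed in when it is done.

```bash
mkdir -p pics
python3 - <<'E'
from rig import bot,claw,kinematics,cams,ticket
import cv2,numpy as np
for n in ["side","top"]:
    cv2.imwrite(f"pics/{n}0.png",cams.camera(n)); p=cams.camera_params(n); print(n,p, -np.array(p["R"]).T@np.array(p["t"]))
s=bot.read_state(); print(s["t"],s["position"],s["tcp_rot"],s["force"])
E
```

```text
side {'fx': 396.7257509480698, 'fy': 396.7257509480698, 'cx': 251.2938101764273, 'cy': 194.70895650220046, 'k1': -0.14104255042805178, 'R': array([[ 0.90387766,  0.4275592 , -0.01408212],
       [ 0.30410065, -0.66533701, -0.6817987 ],
       [-0.30087866,  0.61198023, -0.73140429]]), 't': array([-0.56250779, -0.04061876,  1.670268  ])} [ 1.02333841 -0.80869078  1.18602605]
top {'fx': 426.92801064379137, 'fy': 426.92801064379137, 'cx': 248.6677570922745, 'cy': 193.98576150378915, 'k1': -0.14707423244136572, 'R': array([[ 0.0069523 , -0.99969262, -0.02379784],
       [-0.98529792, -0.00278575, -0.17082229],
       [ 0.17070349,  0.02463557, -0.98501442]]), 't': array([0.02331587, 0.62545595, 1.58381851])} [ 0.345735   -0.01396721  1.66748076]
0.1 [ 0.22275755 -0.58340064  0.25500272] [-3.14000871e+00  1.10471259e-04  3.64889691e-01] [-0.0108633   0.0062885  -0.72907985]
```

View pics/side0.png

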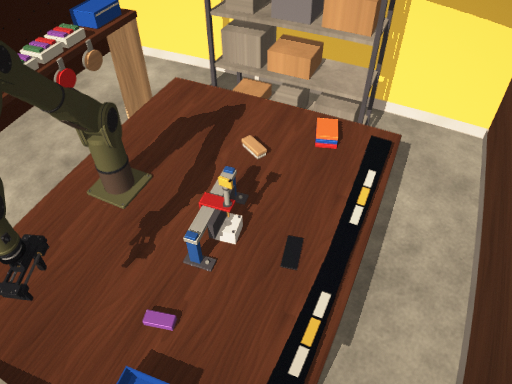

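View pics/top0.png

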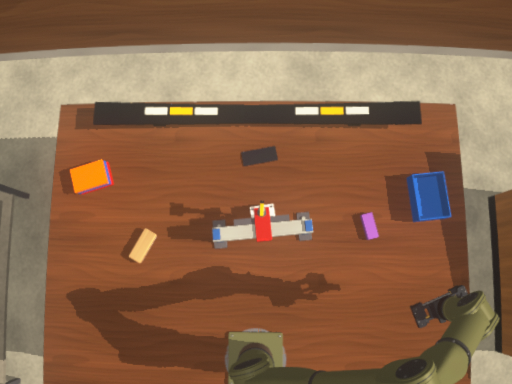

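The side view shows the gauge around (215,220). In the top view the bar runs from (215,235) to (310,226), the knob is at (262,208) and the foot is just behind it. I'll enlarge both crops.

```bash
cat > h.py <<'E'
import numpy as np,cv2
from rig import bot,claw,kinematics,cams,ticket
def px2w(p,uv,z):
    K=np.array([[p["fx"],0,p["cx"]],[0,p["fy"],p["cy"]],[0,0,1]])
    d=cv2.undistortPoints(np.array([[uv]],float),K,np.array([p["k1"],0,0,0,0.]))[0,0]
    R=np.array(p["R"]);c=-R.T@np.array(p["t"]); r=R.T@np.array([d[0],d[1],1]); return c+r*(z-c[2])/r[2]
def w2px(p,X):
    K=np.array([[p["fx"],0,p["cx"]],[0,p["fy"],p["cy"]],[0,0,1]])
    return cv2.projectPoints(np.array([X],float),cv2.Rodrigues(np.array(p["R"]))[0],np.array(p["t"],float),K,np.array([p["k1"],0,0,0,0.]))[0][0,0]
E
python3 - <<'E'
import cv2
a=cv2.imread("pics/top0.png")[190:260,205:325]; cv2.imwrite("pics/top0c.png",cv2.resize(a,None,fx=6.5,fy=6.5,interpolation=cv2.INTER_CUBIC))
a=cv2.imread("pics/side0.png")[155:280,170:265]; cv2.imwrite("pics/side0c.png",cv2.resize(a,None,fx=4.8,fy=4.8,interpolation=cv2.INTER_CUBIC))
E
```

```text
(no output)
```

View pics/top0c.png

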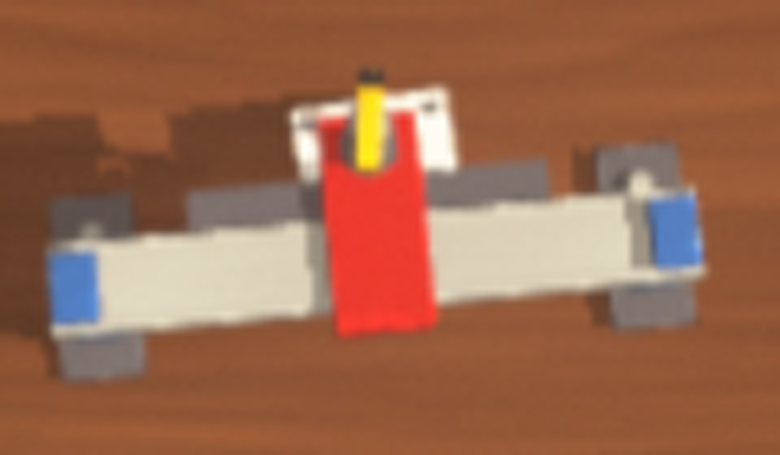

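View pics/side0c.png

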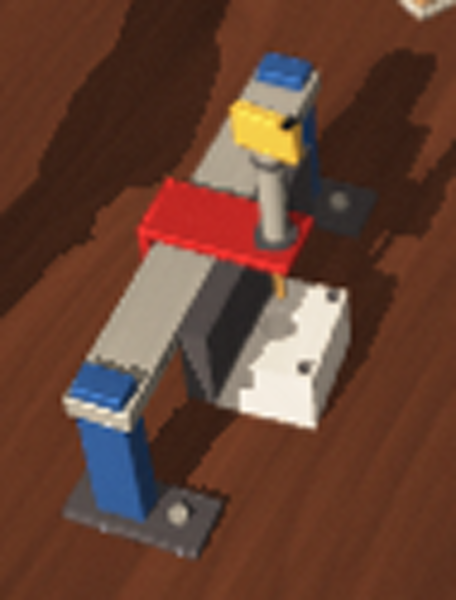

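Run:
```python
from h import *
p=cams.camera_params("top");q=cams.camera_params("side")
T=lambda x,y:((x+.5)/6.5-.5+205,(y+.5)/6.5-.5+190)
S=lambda x,y:((x+.5)/4.8-.5+170,(y+.5)/4.8-.5+155)
def sh(n,v): print(n,v.round(4)[:2])
for n,a,z in [("barLback",(50,248),.145),("barLfront",(50,338),.145),("barRback",(694,188),.145),("barRfront",(704,272),.145),("knob+",(371,68),.279),("knob-",(369,170),.279),("footL",(292,112),.06),("footR",(449,90),.06),("headFL",(338,336),.16),("headFR",(436,328),.16),("headBL",(318,120),.16),("headBR",(412,110),.16)]:
    sh(n,px2w(p,T(*a),z))
for n,a,z in [("footFar z60",(348,292),.06),("foot near z60?",(318,422),.06),("near z0",(318,425),0.),("bolt1",(333,295),.06),("bolt2",(305,367),.06),("knob-",(232,103),.279),("knob+",(302,125),.279)]: sh("S "+n,px2w(q,S(*a),z))
```

```text
barLback [0.4864 0.1538]
barLfront [0.4368 0.1529]
barRback [ 0.521  -0.2013]
barRfront [ 0.4746 -0.2061]
knob+ [ 0.5663 -0.0221]
knob- [ 0.5143 -0.0212]
footL [0.5748 0.0227]
footR [ 0.5881 -0.0691]
headFL [ 0.438  -0.0053]
headFR [ 0.4426 -0.0584]
headBL [0.5562 0.0062]
headBR [ 0.5619 -0.0454]
S footFar z60 [0.574  0.0245]
S foot near z60? [ 0.6088 -0.0957]
S near z0 [ 0.588  -0.0602]
S bolt1 [0.5649 0.0169]
S bolt2 [ 0.5771 -0.0545]
S knob- [ 0.515  -0.0197]
S knob+ [ 0.5683 -0.0188]
```

Run:
```python
from h import *
from scipy.spatial.transform import Rotation as Ro
p=cams.camera_params("wrist");s=bot.read_state()
Rt=Ro.from_euler("xyz",s["tcp_rot"]).as_matrix();c=-np.array(p["R"]).T@np.array(p["t"])
print("cam in tool",Rt.T@(c-s["position"]),"\n",np.array(p["R"])@Rt,p["fx"],p["fy"])
for y in [-.017,-.65,-1.3,-1.34,3.124,2.5,1.84]:
    for z in [.27,.2]:
        k=kinematics.ik([.541,-.02,z],[np.pi,0,y]);print(y,z,None if k is None else np.round(k,2))
for y in (0,1.57,3.14,-1.57):
    k=kinematics.ik([.66,-.02,.38],[np.pi,0,y]);print(y,None if k is None else np.round(k,2))
```

```text
cam in tool [ 0.07630737 -0.0003993  -0.12869592] 
 [[-3.38357898e-04  9.99999416e-01  1.02645722e-03]
 [-9.54797214e-01 -1.79406371e-05 -2.97257934e-01]
 [-2.97257742e-01 -1.08063806e-03  9.54796663e-01]] 284.0189800161334 284.0189800161334
-0.017 0.27 [-0.02  0.56 -0.04  1.81  0.03  0.78 -1.67]
-0.017 0.2 [-0.06  0.66  0.01  1.88 -0.01  0.6  -1.62]
-0.65 0.27 [-0.14  0.56  0.16  1.81 -0.12  0.77 -2.15]
-0.65 0.2 [-0.17  0.67  0.2   1.89 -0.21  0.61 -2.06]
-1.3 0.27 [-0.28  0.59  0.38  1.82 -0.29  0.79 -2.62]
-1.3 0.2 [-0.27  0.69  0.38  1.89 -0.41  0.63 -2.51]
-1.34 0.27 [-0.3   0.59  0.42  1.82 -0.33  0.8  -2.62]
-1.34 0.2 [-0.28  0.69  0.39  1.89 -0.43  0.64 -2.53]
3.124 0.27 [ 0.49  0.7  -0.93  1.78  0.66  1.    0.85]
3.124 0.2 [ 0.41  0.77 -0.8   1.86  0.73  0.84  0.79]
2.5 0.27 [ 0.4   0.65 -0.76  1.79  0.54  0.93  0.34]
2.5 0.2 [ 0.34  0.73 -0.66  1.86  0.63  0.77  0.27]
1.84 0.27 [ 0.3   0.61 -0.57  1.79  0.42  0.87 -0.2 ]
1.84 0.2 [ 0.25  0.69 -0.5   1.87  0.49  0.7  -0.26]
0 [ 0.01  0.63 -0.11  1.27  0.07  1.24 -1.66]
1.57 [ 0.24  0.68 -0.59  1.25  0.37  1.32 -0.33]
3.14 [ 0.39  0.77 -0.97  1.24  0.62  1.43  1.05]
-1.57 [-0.52  0.93  1.3   1.3  -0.89  1.53 -2.47]
```

Run:
```python
from h import *
s=bot.read_state();x=s["position"]
bot.servo_line([x[0],x[1],.36],feed=.2)
bot.move_to([.65,-.025,.40],[np.pi,0,0.1])
bot.servo_line([.65,-.025,.31],feed=.2)
s=bot.read_state();print(s["t"],s["position"],s["tcp_rot"])
p=cams.camera_params("wrist");np.save("w1.npy",p,allow_pickle=True)
im=cams.camera("wrist");cv2.imwrite("pics/w1.png",im)
cv2.imwrite("pics/w1b.png",cv2.resize(im,(800,600),interpolation=cv2.INTER_CUBIC))
```

```text
3.875 [ 0.65062302 -0.02532612  0.31089786] [ 3.14156988e+00 -1.48213340e-03  9.92923506e-02]
```

View pics/w1b.png

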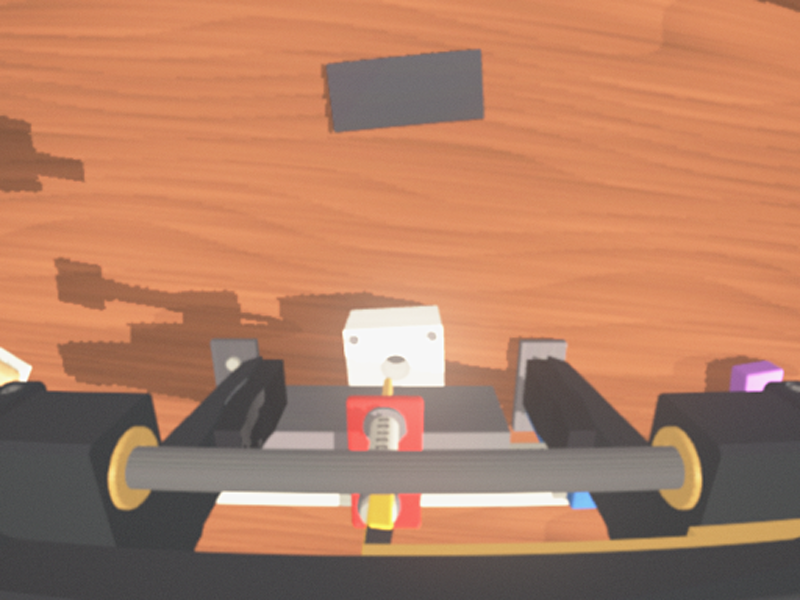

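The wrist view shows the socket mouth at about (396,367), the probe tip at about (388,385), and the foot's bolts at (354,340) and (432,336). I'll enlarge it.

Run:
```python
import cv2
a=cv2.imread("pics/w1.png")[190:260,210:295]; cv2.imwrite("pics/w1c.png",cv2.resize(a,None,fx=8,fy=8,interpolation=cv2.INTER_CUBIC))
```

```text
(no output)
```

View pics/w1c.png

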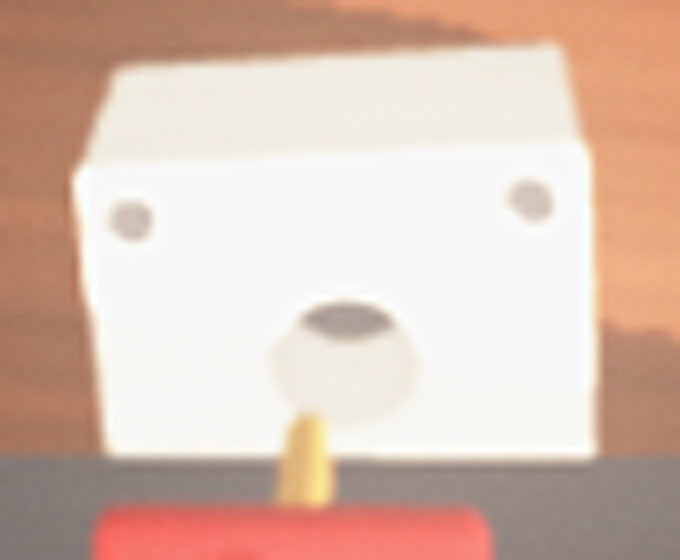

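Run:
```python
from h import *
p=np.load("w1.npy",allow_pickle=True).item()
W=lambda x,y:((x+.5)/8-.5+210,(y+.5)/8-.5+190)
for n,a,z in [("mouth",(345,362),.06),("mL",(271,362),.06),("mR",(418,362),.06),("mT",(345,300),.06),("mB",(345,425),.06),("cL",(73,172),.06),("cR",(590,145),.06),("b1",(132,220),.06),("b2",(531,200),.06),("tip",(309,416),.085)]: print(n,px2w(p,W(*a),z).round(4))
```

```text
mouth [ 0.542  -0.0266  0.06  ]
mL [ 0.5407 -0.0131  0.06  ]
mR [ 0.5434 -0.04    0.06  ]
mT [ 0.5544 -0.0255  0.06  ]
mB [ 0.5292 -0.0278  0.06  ]
cL [0.5744 0.0253 0.06  ]
cR [ 0.5887 -0.0661  0.06  ]
b1 [0.5662 0.0142 0.06  ]
b2 [ 0.5772 -0.0569  0.06  ]
tip [ 0.5433 -0.0208  0.085 ]
```

Run:
```python
from h import *
bot.servo_line([.63,-.025,.42],feed=.2)
bot.move_to([.541,-.0205,.42],[np.pi,0,3.124])
bot.servo_line([.541,-.0205,.315],feed=.2)
s=bot.read_state();print(s["t"],s["position"],s["tcp_rot"],s["force"],np.round(s["joint_positions"],2))
p=cams.camera_params("wrist");np.save("w2.npy",p,allow_pickle=True)
im=cams.camera("wrist");cv2.imwrite("pics/w2.png",im)
cv2.imwrite("pics/w2b.png",cv2.resize(im,(800,600),interpolation=cv2.INTER_CUBIC))
for X in [(.566,-.0215,.279),(.515,-.0205,.279)]: print(w2px(p,X)*800/512)
```

```text
7.5333 [ 0.54156469 -0.01999011  0.31587199] [3.14078642e+00 1.31447523e-03 3.12409597e+00] [1.34281594 1.18303652 0.61288129] [ 0.55  0.68 -1.06  1.72  0.65  1.14  0.85]
[401.16222222 412.9894905 ]
[401.10958146 299.06851924]
```

View pics/w2b.png

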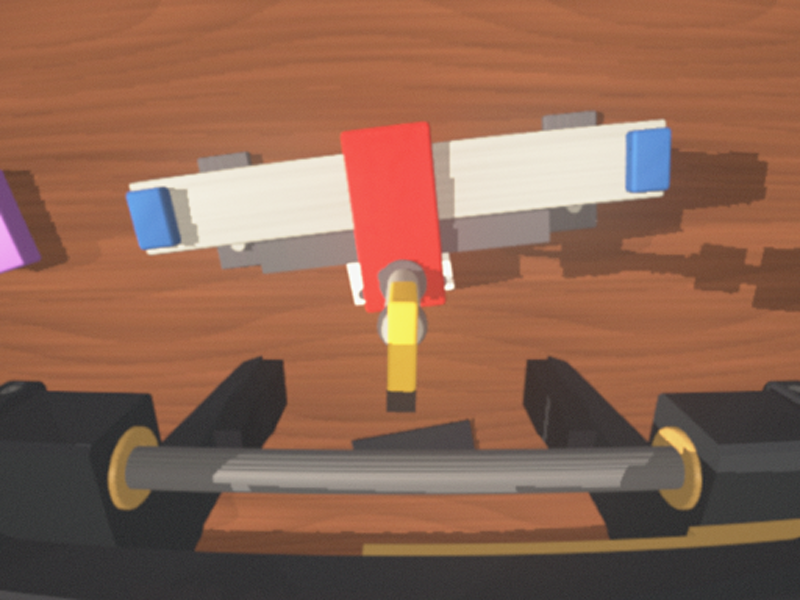

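The knob top runs from (403,302) to (401,411), which matches the prediction within 2–3 px and shows it aligned with the jaws. I'll grasp it and shift the head.

Run:
```python
from h import *
def st(n):
    s=bot.read_state();print(n,round(s["t"],2),np.round(s["position"],4),np.round(s["tcp_rot"],3),"F",np.round(s["force"],2),np.round(s["torque"],2),round(s["gripper_width"],4),s["finger_force"])
bot.servo_line([.541,-.0205,.265],feed=.08,guard=6);st("down")
claw.clamp();bot.dwell(.3);st("clamp")
bot.servo_line([.5415,-.0266,.265],feed=.03);bot.dwell(.3);st("shift")
p=cams.camera_params("top");cv2.imwrite("pics/t2.png",cams.camera("top"))
for z in [.255,.245,.235,.227,.224]:
    g=bot.servo_line([.5415,-.0266,z],feed=.04,guard=7);bot.dwell(.1);st(f"z{z} {g}")
    if g: break
```

```text
down 8.36 [ 0.5412 -0.0202  0.2651] [3.141 0.    3.124] F [0.57 1.06 1.2 ] [ 0.08 -0.14 -0.02] 0.088 0.0
clamp 9.79 [ 0.541  -0.0206  0.265 ] [-3.141 -0.     3.124] F [ 0.21  0.03 -0.1 ] [-0.08 -0.08  0.01] 0.0122 29.999934257939458
shift 10.44 [ 0.5416 -0.0269  0.265 ] [-3.141  0.     3.124] F [-0.68  0.17 -1.04] [-0.02 -0.13  0.04] 0.0117 29.999746084213257
z0.255 False 10.99 [ 0.5416 -0.0269  0.2549] [-3.141 -0.     3.124] F [ 0.01 -2.08  1.3 ] [-0.36 -0.15 -0.02] 0.0117 29.9999878462404
z0.245 False 11.49 [ 0.5415 -0.0266  0.2449] [ 3.142 -0.     3.124] F [ 0.56 -0.71  1.13] [-0.3  -0.19 -0.02] 0.0118 29.999998714774847
z0.235 False 11.99 [ 0.5415 -0.0265  0.235 ] [ 3.141 -0.     3.124] F [-0.08 -1.77  1.81] [-0.25 -0.1   0.06] 0.0115 30.000060852617025
z0.227 False 12.44 [ 0.5415 -0.0265  0.227 ] [ 3.141 -0.     3.124] F [ 0.07 -1.44  1.35] [-0.18 -0.2  -0.01] 0.0118 30.00008963048458
z0.224 False 12.79 [ 0.5415 -0.0265  0.224 ] [3.141 0.    3.124] F [-0.45 -1.3   1.47] [-0.11 -0.13 -0.01] 0.0118 30.00012181699276
```

```bash
cat >> h.py <<'E'
def fz(n=8):
    a=[]
    for _ in range(n):
        bot.dwell(.02);a.append(bot.read_state()["force"])
    return np.mean(a,0)
E
python3 - <<'E'
from h import *
b=[];z=.224
cv2.imwrite("pics/s2.png",cams.camera("side"))
while z>.188:
    g=bot.servo_line([.5415,-.0266,z],feed=.02,guard=6);f=fz();print(round(z,4),g,np.round(f,2),round(bot.read_state()["position"][2],4))
    if g or (len(b)>=2 and f[2]>np.median(b)+1.7): break
    b.append(f[2]); z-=.001
print(bot.read_state()["t"])
E
```

```text
0.224 False [ 0.14 -0.78  2.01] 0.224
0.223 False [-0.21 -0.85  3.02] 0.223
0.222 False [ 0.27 -0.79  2.81] 0.222
0.221 False [ 0.29 -0.35  2.34] 0.2209
0.22 False [0.85 0.06 2.24] 0.2199
0.219 False [ 0.19 -0.12  2.37] 0.219
0.218 False [0.27 0.09 2.36] 0.218
0.217 False [0.19 0.09 2.77] 0.217
0.216 False [0.29 0.19 2.39] 0.2159
0.215 False [0.55 0.53 2.2 ] 0.215
0.214 False [0.76 0.52 1.92] 0.2139
0.213 False [0.61 0.6  2.71] 0.2129
0.212 False [0.77 0.69 2.56] 0.2119
0.211 False [0.66 0.71 2.54] 0.2109
0.21 False [0.84 1.01 2.31] 0.2099
0.209 False [0.73 0.99 2.18] 0.2089
0.208 False [0.77 1.25 2.3 ] 0.208
0.207 False [0.64 1.   2.73] 0.207
0.206 False [1.02 0.74 2.38] 0.206
0.205 False [0.98 1.18 2.75] 0.2049
0.204 False [0.71 1.19 2.53] 0.2039
0.203 False [0.55 1.13 2.64] 0.2029
0.202 False [0.88 1.65 2.66] 0.2019
0.201 False [0.52 0.71 4.28] 0.201
22.0417
```

Run:
```python
from h import *
for z in [.2004,.1998,.1995]:
    g=bot.servo_line([.5415,-.0266,z],feed=.01,guard=5);f=fz(15);print(z,g,np.round(f,2),np.round(bot.read_state()["position"],4))
bot.dwell(.3);print(bot.read_state()["t"])
cv2.imwrite("pics/s3.png",cams.camera("side"))
im=cams.camera("wrist");cv2.imwrite("pics/w3.png",cv2.resize(im,(800,600)))
```

```text
0.2004 False [0.18 1.   5.22] [ 0.5415 -0.0266  0.2006]
0.1998 False [-0.01  1.    6.36] [ 0.5415 -0.0265  0.2001]
0.1995 False [-0.35  0.72  7.08] [ 0.5415 -0.0266  0.1999]
23.8417
```

View pics/w3.png

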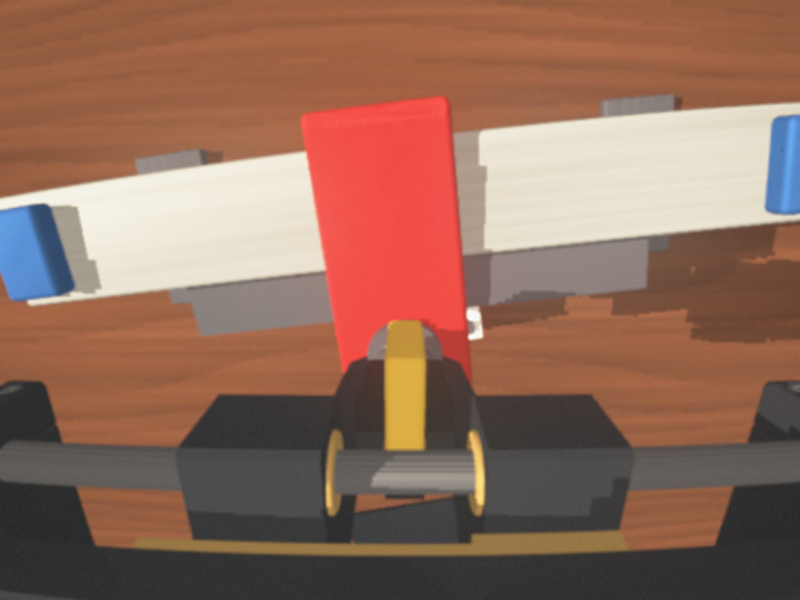

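The knob is held squarely between the fingers, spanning (405,325) to (405,450), and the probe force is about 4.6 N. Next I'll turn it clockwise in small steps.

Run:
```python
from h import *
for y in [2.95,2.75,2.55,2.35,2.2,2.05,1.93,1.84]:
    bot.servo_line([.5415,-.0266,.1995],ori=[np.pi,0,y],feed=.05);f=fz(6);s=bot.read_state()
    print(y,round(s["t"],2),np.round(f,2),np.round(s["position"],4),round(s["tcp_rot"][2],3),"Mz",round(s["torque"][2],3),np.round(s["joint_positions"],2)[[2,6]])
    if f[2]>11: break
```

```text
2.95 24.37 [-0.05  1.05  7.38] [ 0.5416 -0.0263  0.2   ] 2.95 Mz -0.01 [-0.9   0.56]
2.75 24.82 [-0.51  1.42  6.69] [ 0.5416 -0.0261  0.2   ] 2.75 Mz -0.031 [-0.86  0.39]
2.55 25.27 [0.04 0.2  6.9 ] [ 0.5419 -0.0269  0.1999] 2.552 Mz 0.006 [-0.8   0.23]
2.35 25.72 [ 0.42 -2.22  6.6 ] [ 0.5421 -0.0277  0.1999] 2.353 Mz 0.115 [-0.75  0.07]
2.2 26.12 [ 0.65 -2.1   6.09] [ 0.5422 -0.0277  0.1998] 2.203 Mz -0.033 [-0.71 -0.06]
2.05 26.52 [ 1.73 -4.66  6.39] [ 0.5424 -0.0288  0.1998] 2.053 Mz 0.073 [-0.67 -0.17]
1.93 26.88 [ 1.87 -4.19  6.04] [ 0.5426 -0.0289  0.1997] 1.932 Mz -0.055 [-0.63 -0.27]
1.84 27.23 [ 2.06 -3.87  5.45] [ 0.5427 -0.0286  0.1998] 1.842 Mz -0.084 [-0.61 -0.34]
```

Run:
```python
from h import *
for y in [1.80,1.77]:
    bot.servo_line([.5422,-.0275,.1996],ori=[np.pi,0,y],feed=.05);f=fz(10);s=bot.read_state()
    print(y,round(s["t"],2),np.round(f,2),np.round(s["position"],4),round(s["tcp_rot"][2],3),"Mz",round(s["torque"][2],3))
im=cams.camera("wrist");cv2.imwrite("pics/w4.png",cv2.resize(im,(800,600)))
```

```text
1.8 27.65 [ 1.02 -2.36  5.69] [ 0.5427 -0.0287  0.1998] 1.805 Mz 0.339
1.77 28.07 [ 0.91 -2.54  6.18] [ 0.5427 -0.0287  0.1998] 1.776 Mz 0.609
```

View pics/w4.png

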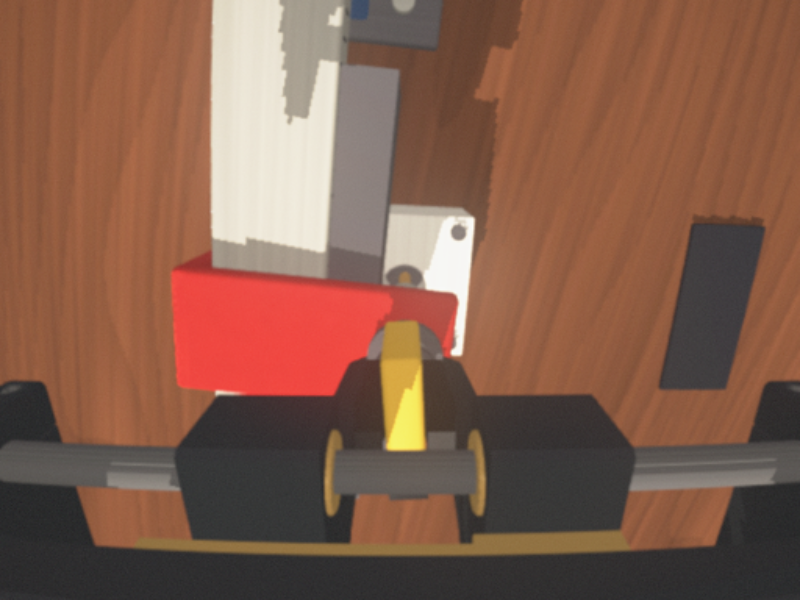

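The knob is at its stop, since the moment climbs to 0.6 N m, and the probe shows inside the socket at (405,280). I'll ease off, release and retreat.

Run:
```python
from h import *
bot.servo_line([.5427,-.0285,.1997],ori=[np.pi,0,1.80],feed=.05)
claw.gripper_open();bot.dwell(.2)
x=bot.read_state()["position"]
bot.servo_line([x[0],x[1],.34],feed=.1);bot.dwell(.5)
s=bot.read_state();print(s["t"],s["gripper_width"],np.round(s["force"],2))
im=cams.camera("wrist");p=cams.camera_params("wrist")
for X in [(.5423,-.0275,.2135),(.5423,-.0275,.283)]: print(w2px(p,X)*800/512)
cv2.imwrite("pics/w5.png",cv2.resize(im,(800,600)))
```

```text
31.8 0.08830559711003572 [-0.29 -0.07 -0.55]
[405.26445128 294.75637882]
[405.74750314 339.00578017]
```

View pics/w5.png

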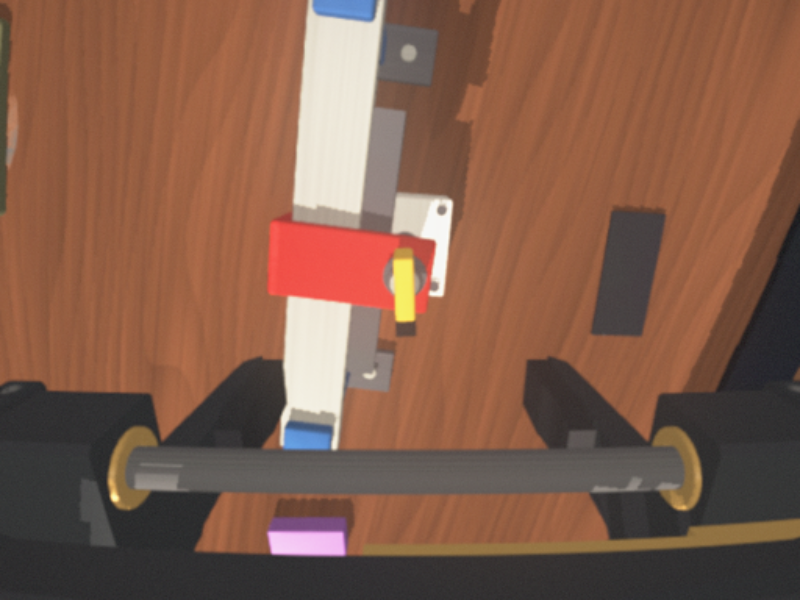

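The knob stayed down: its top is centred at about (404,296), where (405,295) was predicted for the locked height. It is also still turned to lock and untouched, so I'll hand in.

```bash
python3 -c "
from rig import ticket;print(ticket.finish_job())"
```

```text
the job is handed in; nothing more can be done
None
```

The job is handed in: the gauge is locked with the probe tip resting on the socket bottom, and the socket measures about 39–40 mm deep; the hand-in call returned no verdict.

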